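Weigh the sample from the back of the tray

ROBOT

A 6-joint arm with a two-finger parallel gripper is mounted at the origin on a cart in front of the work surface, level with it; the furniture and walls round the work are solid. World frame = base frame: x ahead of the robot, y to its left, z up, the work surface at z = 0. Lengths are in m, angles in rad, forces in N, time in s.
With the tool pointing down it reaches from about 0.35 to 0.875 m from the base axis. Payload 4.2 kg.
Tool frame: the origin (TCP) lies at the centre of the arm's flange, where the gripper is bolted on; the fingertips stand 182 mm ahead of it and the grasp point (between the pads) lies 164 mm ahead of it; z points along the fingers, y is the line along which they close (so a half turn about z gives the same grasp; the last joint's range is limited). The gripper opens to 87 mm and grips with 3 to 60 N. Pads are 19 mm wide; open, the fingers measure 117 mm over their backs; the gripper's body (75 mm by 190 mm) begins 51 mm behind the grasp point.
Start: joints at [-1.062, 0.385, 0.008, 0, -1.194, -0.259], TCP at [0.155, -0.606, 0.405] pointing down, gripper open.
Joint ranges: [-3.14, 3.14], [-1.21, 2.06], [-1.07, 1.41], [-3.16, 2.05], [-2.99, -0.16], [-3.1, 3.1]. Speed limits (rad/s): [2.79, 2.79, 3.14, 3.14, 3.14, 3.14].

INTERFACE

Orientations are given as a 3x3 rotation matrix whose columns are the frame's x, y, z axes.
In Python, from cell import sensors, vision, r gives the robot as it stands.
- The arm moves only by the tool move_arm, never from a script. Its argument "motion" is a list of rows, each a list of 5 numbers: the shift along the world's x, y, z in cm, then the turn about the world's z in degrees, then the opening, from 0 (shut) to 1 (fully open). A call has 1 to 12 rows; each row is the pose to reach, as a shift and turn from the pose commanded when the call began; what a row does not reach only later rows make up. A row lasts 1/10 s, in which the tool goes at most 50 mm and 8.59 degrees, less where a joint would pass 70% of its speed; a pose out of reach is approached as far as the arm can. A call with a gripper value outside its range is refused whole. The fingers move at their own pace and stop on an object; "squeeze" is the grip in N (left out, the last holds). Time passes only in rows, so rows that repeat a pose let the fingers close. It gives the time, the measured TCP pose, the force, the opening and the grip force at its end, in the units of the state.
- sensors.state(): the state, without advancing time (a new reading comes with each control period).
- vision.snapshot(name): name is "scene" or "top" or "wrist"; returns the picture (420x560x3 uint8, blue, green, red); there is no depth.
- vision.camera_model(name): a dict with "camera_matrix" (3x3 intrinsics, pixels), "extrinsics" (4x4, takes a point from camera to world coordinates); the wrist camera has in their place "mount" (4x4, takes a point from camera to tool coordinates, whose origin is the TCP and whose axes are the flange's). Camera axes: x right, y up, looking along -z (the intrinsics and any distortion apply to the point x, -y, -z); pixel columns grow to the right and rows downward; lengths in m; the calibration is good to about 2 mm. A picture is of the moment at which its call begins: read the wrist's pose just before it. camera_model takes no time and is no camera call.
- r.hand_in(): hands the job in; it is judged then, once.
The state is a dict: "t": time; "joint_positions": joint angles; "qvel": joint speeds; "effort": joint torques, N m; "position": TCP position; "ee_rot": TCP orientation; "wrist_force": force on the tool from outside, world axes, zero at the start; "moment": the same for the moment, N m; "width": opening from 0.0 (shut) to 1.0 (fully open); "grasp_force": force on a finger pad.
Only numpy, scipy, OpenCV 4.12 (cv2) and the standard library are available. Lean on these libraries where they do the work, as an engineer would, in place of code of your own. Each camera call takes 0.05 s, during which the arm holds its last target. There are 200 camera calls.

TASK

The lidded sample glass stands at the back of the green tray, hemmed in by the measuring cylinder and the volumetric flask: first move those two onto the black bench mat, leaving the sample glass where it is meanwhile. Then set the sample glass in the middle of the balance pan, and after that stand the cylinder and the flask back on the tray, each on the spot where it stood before. Keep all glassware upright, and leave the tape roll and the timer alone.

Things in the scene. Friction and masses are not known exactly. Their poses are not given: they have to be found in the camera images.
- cylinder: clear 50 ml measuring cylinder with a blue hexagonal foot, standing loose and upright on one of the two front places of the tray (left or right varies); 198 mm tall, tube 28 mm across over its full height, foot 57 x 65 x 6 mm, about 50 g. Origin at the centre of its underside, z up along the tube. Hold the tube high up, about 165 mm above its underside, to keep the gripper body clear of its top
- flask: clear volumetric flask with a white stopper, standing loose and upright on the other front place of the tray; 139 mm tall, round bulb 41 mm across at the bottom (lowest 34 mm), from there up a straight neck 10 to 11 mm across (stopper on top from 125 mm), about 35 g. Origin at the centre of its underside, z up. Hold the neck high up, about 100 mm above its underside, to keep the gripper body clear of its top
- sample_glass: sample glass with a flat film lid, brown soil inside, standing loose on the middle place at the back of the tray, behind and between the cylinder and the flask; round, 49 mm across, 77 mm tall, about 60 g. Origin at the centre of its underside, z up. Hold it round the body, for example 45 mm above its underside
- sample_tray: shallow green plastic tray, 150 mm (its x, front to back) by 180 mm (its y), fixed to the worktop; things stand on its floor, 4 mm above the worktop; lip 4 mm thick and 9 mm high all round. Origin at the centre of its underside, x points to the back (away from the robot), y to the left, z up. White rings on its floor mark the three standing places: back middle (30, 0), front left (-22, 43) and front right (-22, -43) mm in its x, y
- bench_mat: flat black rubber mat with a thin grey border line, 140 mm (its x) by 200 mm (its y), 3 mm thick, fixed to the worktop on the left or the right of the tray: the side area. Origin at the centre of its underside, z up. There is room for cylinder and flask side by side along its y, for example 50 mm either side of the middle
- balance: compact white laboratory balance, 160 mm (its x) by 124 mm (its y), fixed to the worktop on the other side of the tray; casing 30 mm high, grey keypad with display at the front, round steel pan behind it. Origin at the centre of its underside, x points to the back, z up
- pan_top (a point): centre of the top face of the balance's round steel pan; the pan is 92 mm across, flat and rigid, its top 39 mm above the worktop. z up
- tape_roll: roll of tan masking tape lying flat behind the tray on the left, 98 mm across, 25 mm high; a bystander, leave it alone. Origin at the centre of its underside
- timer: off-white digital bench timer, 62 x 66 x 20 mm, lying to the right of the tray, towards the back; a bystander, leave it alone. Origin at the centre of its underside
Mind the look-alikes: they are no part of the job. Leave any purple or yellow look-alike of the sample_glass alone.

How it is judged:
By the outcome, as a careful person would: the job done as asked, in the order asked, and still so for the second after the job is handed in, with the robot touching nothing.
It also fails if it takes over 115 s, if anything falls off the work surface, if the arm or the gripper's body presses on something with over 40 N, if the wrist force passes 120 N, or if a joint passes its speed limit or range.

## Working session

There is one attempt and no reset: what is moved stays moved. The work goes in short steps, Python scripts to look and compute and a tool call to move; the robot and the scene stay as the last step left them, time stands still between calls to the robot, and variables do not carry over. Pictures are saved under pics/ and viewed, at most 14 in all, crops included, and the job is handed in when it is done.

Besides the shell and the picture viewer there is one more tool, called after "Emit:" as name(argument=value, ...) on one line, values as JSON. move_arm: Moves the arm, as the interface text tells. Its arguments: {"type":"object","properties":{"motion":{"type":"array","items":{"type":"array","items":{"type":"number"}}},"squeeze":{"type":"number"}},"required":["motion"]}

```bash
mkdir -p pics; ls
python3 - <<'E'
from cell import sensors, vision, r
import cv2, numpy as np
s=sensors.state(); print(s['t'],s['position'],s['ee_rot'],s['width'])
for n in('scene','top'):
    cv2.imwrite(f'pics/{n}0.png',vision.snapshot(n)); m=vision.camera_model(n); print(n,{k:np.round(v,4).tolist() if not isinstance(v,str) else v for k,v in m.items()})
print(vision.camera_model('wrist'))
E
```

```text
pics
0.0 [ 0.1545002  -0.60539888  0.40366246] [[-9.68995482e-01 -2.47077588e-01 -6.48810995e-04]
 [-2.47078414e-01  9.68993259e-01  2.07865396e-03]
 [ 1.15104674e-04  2.17451348e-03 -9.99997629e-01]] 0.9972400220956606
scene {'camera_matrix': [[472.1803, 0.0, 278.5263], [0.0, 472.1803, 204.4289], [0.0, 0.0, 1.0]], 'extrinsics': [[0.3544, 0.41, -0.8404, -0.3612], [-0.9351, 0.159, -0.3168, -0.3627], [0.0037, 0.8981, 0.4398, 0.5527], [0.0, 0.0, 0.0, 1.0]]}
top {'camera_matrix': [[535.2264, 0.0, 284.0925], [0.0, 535.2264, 205.6132], [0.0, 0.0, 1.0]], 'extrinsics': [[0.0245, 0.9988, -0.043, 0.5167], [-0.9997, 0.0246, 0.0028, -0.0057], [0.0038, 0.0429, 0.9991, 1.2944], [0.0, 0.0, 0.0, 1.0]]}
{'camera_matrix': array([[366.76128265,   0.        , 284.33065234],
       [  0.        , 366.76128265, 216.90398917],
       [  0.        ,   0.        ,   1.        ]]), 'mount': array([[ 7.12226532e-04,  9.63867131e-01,  2.66382520e-01,
         7.24386384e-02],
       [ 9.99999559e-01, -5.23432196e-04, -7.79732580e-04,
         5.53676526e-04],
       [-6.12125417e-04,  2.66382958e-01, -9.63867079e-01,
         1.90763045e-02],
       [ 0.00000000e+00,  0.00000000e+00,  0.00000000e+00,
         1.00000000e+00]])}
```

View pics/top0.png

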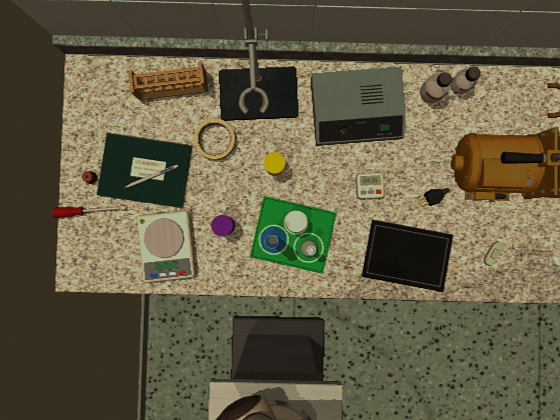

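View pics/scene0.png

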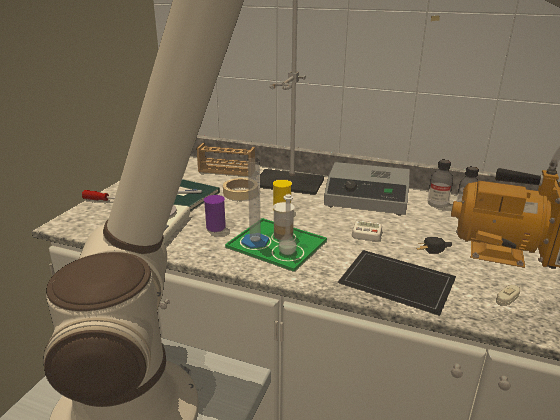

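The top picture shows three things that could be the sample glass: the white-lidded glass on the tray (296,222), a purple one (222,226) and a yellow one (275,163). By the description it is the one on the tray. The cylinder is at (272,240, left), the flask at (308,247, right), the mat is on the right and the balance on the left. I'll check with a close crop.

```bash
cat > h.py <<'E'
import cv2, numpy as np
from cell import sensors, vision, r
def ray(name,px,T=None):
    m=vision.camera_model(name); K=m['camera_matrix']
    E=m['extrinsics'] if name!='wrist' else T@m['mount']
    d=np.linalg.inv(K)@np.array([px[0],px[1],1.]); d=np.array([d[0],-d[1],-d[2]])
    return E[:3,3],E[:3,:3]@d
def onz(name,px,z,T=None):
    o,d=ray(name,px,T); return (o+d*(z-o[2])/d[2])
def proj(name,P,T=None):
    m=vision.camera_model(name); K=m['camera_matrix']
    E=m['extrinsics'] if name!='wrist' else T@m['mount']
    c=np.linalg.inv(E)@np.append(P,1); u=K@np.array([c[0],-c[1],-c[2]]); return u[:2]/u[2]
def tool():
    s=sensors.state(); T=np.eye(4); T[:3,:3]=s['ee_rot']; T[:3,3]=s['position']; return T
E
python3 - <<'E'
from h import *
im=cv2.imread('pics/top0.png')
c=im[185:295,130:345]; cv2.imwrite('pics/c1.png',cv2.resize(c,None,fx=3.6,fy=3.6,interpolation=cv2.INTER_CUBIC))
hsv=cv2.cvtColor(im,cv2.COLOR_BGR2HSV)
g=cv2.inRange(hsv,(45,120,40),(80,255,255)); g[:,:240]=0
n,l,st,ce=cv2.connectedComponentsWithStats(g); i=1+st[1:,4].argmax()
pts=np.argwhere(l==i)[:,::-1].astype(np.float32)
box=cv2.boxPoints(cv2.minAreaRect(pts)); W=np.array([onz('top',p,0.009) for p in box]); print('tray',box,W.round(4),W.mean(0))
b=cv2.inRange(im,(0,0,0),(45,45,45)); b[:,:355]=0;b[:,460:]=0;b[:215]=0;b[295:]=0
n,l,st,ce=cv2.connectedComponentsWithStats(b); i=1+st[1:,4].argmax()
pts=np.argwhere(l==i)[:,::-1].astype(np.float32)
box=cv2.boxPoints(cv2.minAreaRect(pts)); W=np.array([onz('top',p,0.003) for p in box]); print('mat',box,W.round(4),W.mean(0))
print('pan',onz('top',(164,238),.039),'lid',onz('top',(296,222),.081))
print('purple',onz('top',(222,226),.08))
E
```

```text
tray [[249.25366 256.5151 ]
 [263.18695 195.55704]
 [336.41815 212.29562]
 [322.48486 273.2537 ]] [[ 0.4481  0.071   0.009 ]
 [ 0.595   0.0415  0.009 ]
 [ 0.5591 -0.1355  0.009 ]
 [ 0.4125 -0.1051  0.009 ]] [ 0.5036682  -0.03199192  0.009     ]
mat [[361.13962 276.58865]
 [371.89432 219.2302 ]
 [453.22263 234.47928]
 [442.46793 291.83774]] [[ 0.4062 -0.1986  0.003 ]
 [ 0.5446 -0.222   0.003 ]
 [ 0.5127 -0.4189  0.003 ]
 [ 0.3745 -0.3946  0.003 ]] [ 0.45952385 -0.3085355   0.003     ]
pan [0.48803022 0.26977153 0.039     ] lid [ 0.53246208 -0.03702235  0.081     ]
purple [0.51930562 0.13040712 0.08      ]
```

View pics/c1.png

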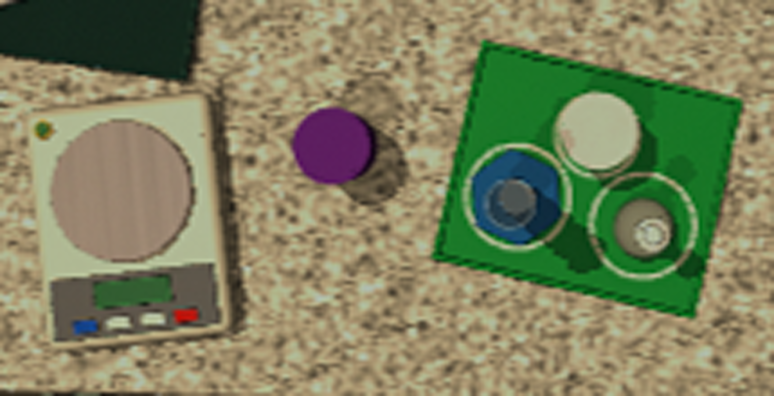

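The crop confirms it: the white film-lidded glass is at top pixel (296,222), behind the cylinder foot (273,240) and the flask (309,248). The pan is at (164,238). Next I go above the cylinder.

Emit:
move_arm(motion=[[2, 4, 4.6, -8, 1], [33.6, 62, 4.6, -26, 1], [33.6, 62, 4.6, -26, 1], [33.6, 62, 4.6, -26, 1], [33.6, 62, 4.6, -26, 1], [33.6, 62, 4.6, -26, 1], [33.6, 62, 4.6, -26, 1], [33.6, 62, 4.6, -26, 1], [33.6, 62, 4.6, -26, 1], [33.6, 62, 4.6, -26, 1], [33.6, 62, 4.6, -26, 1], [33.6, 62, 4.6, -26, 1]], squeeze=12)

```text
t: 1.3
position: [0.4305, -0.0943, 0.4489]
ee_rot: [[-0.979, 0.202, 0.0], [0.202, 0.979, 0.0], [-0.0, 0.0, -1.0]]
wrist_force: [1.5, -0.8, 0.0]
width: 1.001
grasp_force: 0.0
```

Emit:
move_arm(motion=[[0, 0, 0, 0, 1], [0, 0, 0, 0, 1]])

```text
t: 1.5
position: [0.4305, -0.0953, 0.4484]
ee_rot: [[-0.98, 0.2, -0.001], [0.2, 0.98, 0.0], [0.001, -0.0, -1.0]]
wrist_force: [-0.1, -0.9, 0.0]
width: 1.0
grasp_force: 0.0
```

Run:
```python
from h import *
T=tool(); im=vision.snapshot('wrist'); cv2.imwrite('pics/w1.png',im); np.save('w1.npy',T); print(T.round(4))
```

```text
[[-9.798e-01  1.999e-01 -1.400e-03  4.305e-01]
 [ 1.999e-01  9.798e-01  0.000e+00 -9.530e-02]
 [ 1.400e-03 -3.000e-04 -1.000e+00  4.484e-01]
 [ 0.000e+00  0.000e+00  0.000e+00  1.000e+00]]
```

View pics/w1.png

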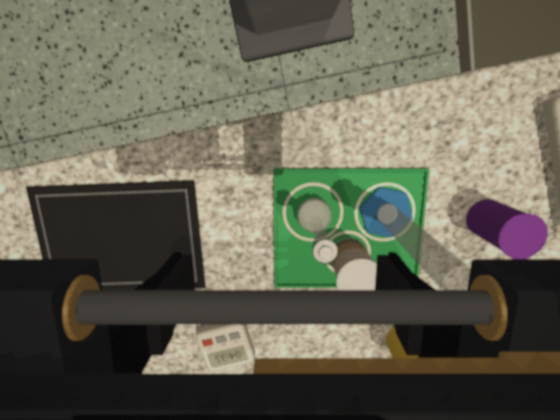

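The wrist picture shows the cylinder foot at (386,213) in its ring, the flask bulb at (314,214) with its stopper at (325,251), and the sample glass lid around (356,275).

Run:
```python
from h import *
T=np.load('w1.npy')
for n,p,z in [('foot',(386,213),.008),('ringL',(385.5,211.5),.004),('bulb',(314,214),.022),('ringR',(313,211.5),.004),('stop',(324.5,249),.143),('trayFR',(274,169),.009),('trayFL',(428,169),.009)]: print(n,onz('wrist',p,z,T).round(4))
print('top:')
for n,p,z in [('foot',(273.1,239.7),.01),('bulb',(308.6,248.3),.03),('stop',(311.1,249.7),.143),('lid',(296.1,221.7),.081),('pan',(163.6,238.1),.039)]: print(n,onz('top',p,z).round(4))
```

```text
foot [0.4922 0.0162 0.008 ]
ringL [0.4914 0.0168 0.004 ]
bulb [ 0.4724 -0.0682  0.022 ]
ringR [ 0.4741 -0.0683  0.004 ]
stop [ 0.4702 -0.0686  0.143 ]
trayFR [ 0.4143 -0.1033  0.009 ]
trayFL [0.4495 0.0699 0.009 ]
top:
foot [0.4897 0.015  0.01  ]
bulb [ 0.4719 -0.0695  0.03  ]
stop [ 0.473  -0.0692  0.143 ]
lid [ 0.5331 -0.0372  0.081 ]
pan [0.4878 0.2707 0.039 ]
```

Emit:
move_arm(motion=[[2, 3.7, 0, 0, 1], [4.5, 8.3, 0, 0, 1], [6.05, 11.1, 0, 0, 1], [6.05, 11.1, 0, 0, 1], [6.05, 11.1, -4, 0, 1], [6.05, 11.1, -8, 0, 1], [6.05, 11.1, -11.3, 0, 1], [6.05, 11.1, -11.3, 0, 1], [6.05, 11.1, -11.3, 0, 0.25], [6.05, 11.1, -11.3, 0, 0.2], [6.05, 11.1, -11.3, 0, 0.2], [6.05, 11.1, -11.3, 0, 0.2]], squeeze=12)

```text
t: 2.75
position: [0.491, 0.0146, 0.3373]
ee_rot: [[-0.979, 0.203, 0.003], [0.203, 0.979, 0.001], [-0.003, 0.002, -1.0]]
wrist_force: [-0.7, -0.1, -0.7]
width: 0.721
grasp_force: 0.0
```

Emit:
move_arm(motion=[[0, 0, 0, 0, 0.2], [0, 0, 0, 0, 0.2], [0, 0, 0, 0, 0.2], [0, 0, 0, 0, 0.2], [0, 0, 0, 0, 0.2], [0, 0, 0, 0, 0.2], [0, 0, 0, 0, 0.2], [0, 0, 0, 0, 0.2]])

```text
t: 3.55
position: [0.4908, 0.0147, 0.3358]
ee_rot: [[-0.979, 0.203, -0.0], [0.203, 0.979, 0.0], [0.0, 0.0, -1.0]]
wrist_force: [0.4, -0.5, -0.1]
width: 0.325
grasp_force: 12.0
```

Emit:
move_arm(motion=[[0, 0, 0.5, 0, 0.2], [0, 0, 2, 0, 0.2], [0, 0, 4.5, 0, 0.2], [0, 0, 7.5, 0, 0.2], [0, 0, 10.5, 0, 0.2], [0, 0, 13.5, 0, 0.2], [0, 0, 16, 0, 0.2], [0, 0, 18, 0, 0.2], [0, 0, 19, 0, 0.2], [0, -0.5, 19, 0, 0.2], [-0.2, -2, 19, 0, 0.2], [-0.4, -4, 19, 0, 0.2]])

```text
t: 4.75
position: [0.4865, -0.0261, 0.5242]
ee_rot: [[-0.979, 0.202, -0.003], [0.202, 0.979, -0.0], [0.003, -0.001, -1.0]]
wrist_force: [-0.1, -0.9, -0.7]
width: 0.327
grasp_force: 12.0
```

Emit:
move_arm(motion=[[-0.3, -3, 0, 0, 0.2], [-0.6, -6.5, 0, 0, 0.2], [-1, -10, 0, 0, 0.2], [-1.4, -13.5, 0, 0, 0.2], [-1.8, -17, 0, 0, 0.2], [-2.2, -20.5, 0, 0, 0.2], [-2.6, -24, 0, 0, 0.2], [-2.9, -27.5, 0, 0, 0.2], [-3.2, -30.5, 0, 0, 0.2], [-3.5, -33, 0, 0, 0.2], [-3.7, -34.4, 0, 0, 0.2], [-3.7, -34.4, 0, 0, 0.2]])

```text
t: 5.95
position: [0.4491, -0.3712, 0.524]
ee_rot: [[-0.979, 0.205, -0.003], [0.205, 0.979, 0.002], [0.003, 0.001, -1.0]]
wrist_force: [0.2, 0.1, 0.6]
width: 0.326
grasp_force: 12.0
```

Emit:
move_arm(motion=[[0, 0, -1.5, 0, 0.2], [0, 0, -4, 0, 0.2], [0, 0, -7, 0, 0.2], [0, 0, -10, 0, 0.2], [0, 0, -13, 0, 0.2], [0, 0, -15.5, 0, 0.2], [0, 0, -17, 0, 0.2], [0, 0, -17.7, 0, 0.2], [0, 0, -18, 0, 0.2], [0, 0, -18, 0, 0.2], [0, 0, -18, 0, 0.2]])

```text
t: 7.05
position: [0.45, -0.3694, 0.3469]
ee_rot: [[-0.979, 0.202, 0.002], [0.202, 0.979, -0.001], [-0.002, -0.001, -1.0]]
wrist_force: [1.1, -0.5, -0.9]
width: 0.327
grasp_force: 12.0
```

Run:
```python
from h import *
print(tool().round(4)); cv2.imwrite('pics/s2.png',np.hstack([vision.snapshot('scene')[120:320,180:480],vision.snapshot('top')[170:310,220:480].copy() if 0 else cv2.resize(vision.snapshot('top')[180:310,240:470],(354,200))]))
```

```text
[[-9.793e-01  2.022e-01  1.700e-03  4.500e-01]
 [ 2.022e-01  9.793e-01 -1.000e-03 -3.694e-01]
 [-1.900e-03 -6.000e-04 -1.000e+00  3.469e-01]
 [ 0.000e+00  0.000e+00  0.000e+00  1.000e+00]]
```

View pics/s2.png

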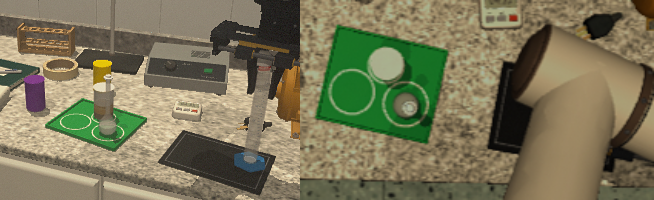

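The scene view shows the cylinder upright over the right end of the mat, about 1 cm above it. I lower and release.

Emit:
move_arm(motion=[[0, 0, -0.6, 0, 0.2], [0, 0, -1, 0, 0.2], [0, 0, -1.2, 0, 0.2], [0, 0, -1.2, 0, 0.2], [0, 0, -1.2, 0, 0.2], [0, 0, -1.2, 0, 0.4], [0, 0, -1.2, 0, 0.6], [0, 0, -1.2, 0, 0.6], [0, 0, -1.2, 0, 0.6], [0, 0, -1.2, 0, 0.6], [0, 0, -1.2, 0, 0.6], [0, 0, -1.2, 0, 0.6]])

```text
t: 8.35
position: [0.4498, -0.3694, 0.3338]
ee_rot: [[-0.979, 0.203, -0.0], [0.203, 0.979, 0.0], [0.0, 0.0, -1.0]]
wrist_force: [0.2, 0.3, 0.0]
width: 0.598
grasp_force: 0.0
```

Emit:
move_arm(motion=[[0, 0, 2, 0, 0.6], [0, 0, 6, 0, 0.6], [0, 0, 10, 0, 0.6], [0.2, 3, 10, 0, 0.6], [0.5, 7.5, 10, 0, 0.6], [0.8, 12, 10, 0, 0.6], [1.2, 16.5, 10, 0, 0.6], [1.6, 21, 10, 0, 0.6], [2, 25.5, 10, 0, 0.6], [2.2, 29, 10, 0, 0.6], [2.25, 30, 10, 0, 0.6], [2.25, 30, 10, 0, 0.6]])

```text
t: 9.55
position: [0.4723, -0.0683, 0.4341]
ee_rot: [[-0.98, 0.2, 0.0], [0.2, 0.98, 0.0], [-0.0, 0.0, -1.0]]
wrist_force: [0.2, -0.4, -0.1]
width: 0.602
grasp_force: 0.0
```

Emit:
move_arm(motion=[[0, 0, -4, 0, 0.6], [0, 0, -8.5, 0, 0.6], [0, 0, -12, 0, 0.6], [0, 0, -14, 0, 0.6], [0, 0, -15, 0, 0.6], [0, 0, -15, 0, 0.6], [0, 0, -15, 0, 0.6]])

```text
t: 10.25
position: [0.4729, -0.0699, 0.2848]
ee_rot: [[-0.979, 0.203, 0.002], [0.203, 0.979, -0.0], [-0.002, 0.0, -1.0]]
wrist_force: [0.0, -0.5, 0.4]
width: 0.599
grasp_force: 0.0
```

Run:
```python
from h import *
T=tool();print(T.round(4)); im=vision.snapshot('wrist')
G=T@np.array([0,0,.164,1]); p=proj('wrist',G[:3],T); print(p)
cv2.imwrite('pics/w3.png',im)
```

```text
[[-9.792e-01  2.030e-01  1.800e-03  4.729e-01]
 [ 2.030e-01  9.792e-01 -1.000e-04 -6.990e-02]
 [-1.800e-03  2.000e-04 -1.000e+00  2.848e-01]
 [ 0.000e+00  0.000e+00  0.000e+00  1.000e+00]]
[282.47310906 289.60516645]
```

View pics/w3.png

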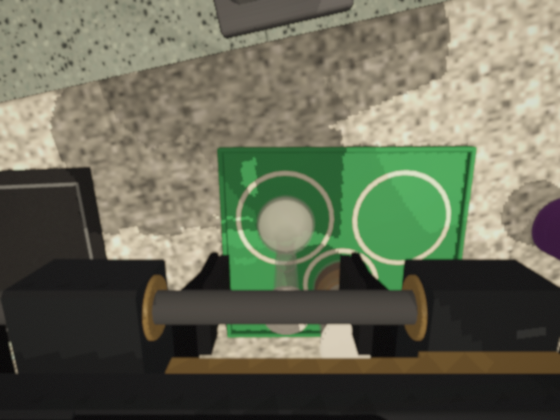

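The neck at about (287,285) is between the fingers, roughly 2 mm left of the grasp centre (282). I correct, lower and grip.

Emit:
move_arm(motion=[[0, 0.2, -0.7, 0, 0.6], [0, 0.2, -1.3, 0, 0.6], [0, 0.2, -1.3, 0, 0.6], [0, 0.2, -1.3, 0, 0.03], [0, 0.2, -1.3, 0, 0.03], [0, 0.2, -1.3, 0, 0.03], [0, 0.2, -1.3, 0, 0.03], [0, 0.2, -1.3, 0, 0.03], [0, 0.2, -1.3, 0, 0.03], [0, 0.2, -1.3, 0, 0.03], [0, 0.2, -1.3, 0, 0.03], [0, 0.2, -1.3, 0, 0.03]], squeeze=12)

```text
t: 11.5
position: [0.4723, -0.0674, 0.2709]
ee_rot: [[-0.979, 0.203, 0.0], [0.203, 0.979, -0.0], [-0.0, -0.0, -1.0]]
wrist_force: [-0.7, -0.8, 0.3]
width: 0.114
grasp_force: 12.0
```

Emit:
move_arm(motion=[[0, 0, 0.5, 0, 0.03], [0, 0, 2, 0, 0.03], [0, 0, 4, 0, 0.03], [0, 0, 6, 0, 0.03], [0, -1, 7, 0, 0.03], [0, -3, 7, 0, 0.03], [-0.1, -6, 7, 0, 0.03], [-0.1, -9, 7, 0, 0.03], [-0.2, -12, 7, 0, 0.03], [-0.3, -15, 7, 0, 0.03], [-0.3, -17, 7, 0, 0.03], [-0.3, -18, 7, 0, 0.03]])

```text
t: 12.7
position: [0.4688, -0.2493, 0.3404]
ee_rot: [[-0.979, 0.205, -0.001], [0.205, 0.979, 0.0], [0.001, 0.0, -1.0]]
wrist_force: [0.3, 0.1, -1.6]
width: 0.111
grasp_force: 12.0
```

Emit:
move_arm(motion=[[0, 0, -0.5, 0, 0.03], [0, 0, -2, 0, 0.03], [0, 0, -4, 0, 0.03], [0, 0, -5.5, 0, 0.03], [0, 0, -6.5, 0, 0.03], [0, 0, -7, 0, 0.03], [0, 0, -7.1, 0, 0.03], [0, 0, -7.1, 0, 0.03], [0, 0, -7.1, 0, 0.03]])

```text
t: 13.6
position: [0.4695, -0.2473, 0.2704]
ee_rot: [[-0.979, 0.202, 0.001], [0.202, 0.979, -0.0], [-0.001, 0.0, -1.0]]
wrist_force: [0.5, 0.4, -0.5]
width: 0.109
grasp_force: 12.0
```

Release, rise, and go on to the sample glass at about (0.533,-0.0375).

Emit:
move_arm(motion=[[0, 0, -0.05, 0, 0.03], [0, 0, -0.05, 0, 0.3], [0, 0, -0.05, 0, 0.4], [0, 0, -0.05, 0, 0.4], [0, 0, -0.05, 0, 0.4], [0, 0, -0.05, 0, 0.4], [0, 0, -0.05, 0, 0.4], [0, 0, 2, 0, 0.4], [0, 0, 5, 0, 0.4], [0, 0, 9, 0, 0.6], [0, 0, 9, 0, 0.8], [0, 0, 9, 0, 1]])

```text
t: 14.8
position: [0.4692, -0.2473, 0.3609]
ee_rot: [[-0.979, 0.203, 0.003], [0.203, 0.979, -0.0], [-0.003, 0.0, -1.0]]
wrist_force: [0.0, 0.3, -1.3]
width: 0.588
grasp_force: 0.0
```

Emit:
move_arm(motion=[[0.5, 2, 0, 0, 1], [1.5, 5.5, 0, 0, 1], [3, 10, 0, 0, 1], [4, 14, 0, 0, 1], [5.5, 18, 0, 0, 1], [6.3, 20.5, 0, 0, 1], [6.3, 21, 0, 0, 1], [6.3, 21, -3, 0, 1], [6.3, 21, -6, 0, 1], [6.3, 21, -7, 0, 1], [6.3, 21, -7, 0, 1]])

```text
t: 15.9
position: [0.5316, -0.0381, 0.2879]
ee_rot: [[-0.979, 0.203, -0.005], [0.203, 0.979, -0.001], [0.005, -0.002, -1.0]]
wrist_force: [-0.1, 0.3, 0.5]
width: 1.005
grasp_force: 0.0
```

Run:
```python
from h import *
T=tool();print(T.round(4)); im=vision.snapshot('wrist'); np.save('w4.npy',T)
G=T@np.array([0,0,.164,1]); print(proj('wrist',[.533,-.0375,.081],T))
cv2.imwrite('pics/w4.png',np.hstack([im[:,100:],cv2.resize(vision.snapshot('scene')[120:320,220:480],(340,260))[:,:].copy() if 0 else cv2.copyMakeBorder(cv2.resize(vision.snapshot('scene')[120:320,220:480],(340,260)),0,160,0,0,0)]))
```

```text
[[-0.9791  0.2034 -0.0051  0.5316]
 [ 0.2034  0.9791 -0.0012 -0.0381]
 [ 0.0047 -0.0022 -1.      0.2879]
 [ 0.      0.      0.      1.    ]]
[285.18434557 257.54122458]
```

View pics/w4.png

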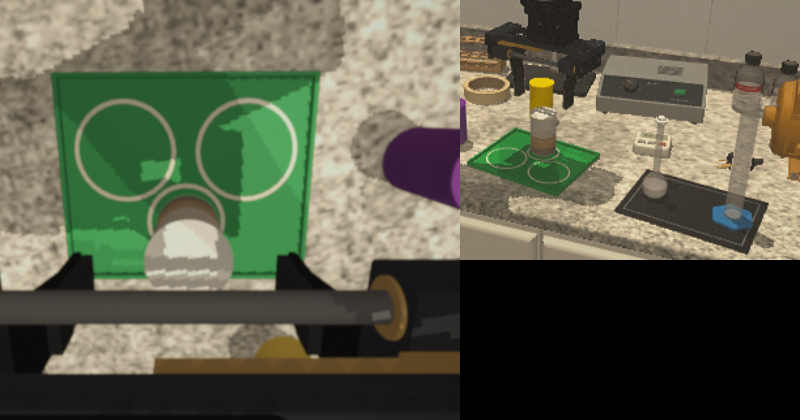

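Cylinder and flask stand upright on the mat. The lid at wrist pixel (288,262) is close to the predicted (285,258), so I descend and grip.

Emit:
move_arm(motion=[[0.1, 0.1, -3, 0, 1], [0.1, 0.1, -6, 0, 1], [0.1, 0.1, -7.5, 0, 1], [0.1, 0.1, -7.5, 0, 1], [0.1, 0.1, -7.5, 0, 0.45], [0.1, 0.1, -7.5, 0, 0.45], [0.1, 0.1, -7.5, 0, 0.45], [0.1, 0.1, -7.5, 0, 0.45], [0.1, 0.1, -7.5, 0, 0.45], [0.1, 0.1, -7.5, 0, 0.45], [0.1, 0.1, -7.5, 0, 0.45], [0.1, 0.1, -7.5, 0, 0.45]])

```text
t: 17.2
position: [0.5334, -0.0364, 0.2151]
ee_rot: [[-0.979, 0.202, 0.0], [0.202, 0.979, -0.0], [-0.0, -0.0, -1.0]]
wrist_force: [-0.5, -0.2, 1.7]
width: 0.537
grasp_force: 12.0
```

Emit:
move_arm(motion=[[0, 0, 0.5, 0, 0.45], [0, 0, 2, 0, 0.45], [0, 0, 4.5, 0, 0.45], [0, 0, 7.5, 0, 0.45], [0, 0, 10.5, 0, 0.45], [0, 0, 13, 0, 0.45], [0, 0, 14, 0, 0.45], [0, 1, 14, 0, 0.45], [-0.3, 3, 14, 0, 0.45], [-0.7, 6, 14, 0, 0.45], [-1.2, 9, 14, 0, 0.45], [-1.7, 12, 14, 0, 0.45]])

```text
t: 18.4
position: [0.5155, 0.085, 0.3527]
ee_rot: [[-0.979, 0.203, -0.004], [0.203, 0.979, -0.001], [0.003, -0.002, -1.0]]
wrist_force: [0.6, -0.2, -2.1]
width: 0.539
grasp_force: 12.0
```

Emit:
move_arm(motion=[[-0.5, 3, 0, 0, 0.45], [-1, 6, 0, 0, 0.45], [-1.5, 9, 0, 0, 0.45], [-2, 12, 0, 0, 0.45], [-2.5, 15, 0, 0, 0.45], [-2.8, 17.5, 0, 0, 0.45], [-2.85, 18.7, 0, 0, 0.45], [-2.85, 18.7, 0, 0, 0.45], [-2.85, 18.7, 0, 0, 0.45]])

```text
t: 19.3
position: [0.4876, 0.2703, 0.3537]
ee_rot: [[-0.979, 0.203, -0.002], [0.203, 0.979, -0.002], [0.002, -0.002, -1.0]]
wrist_force: [0.2, -0.1, -1.1]
width: 0.537
grasp_force: 12.0
```

Run:
```python
from h import *
T=tool();print(T.round(4),sensors.state()['width']); im=vision.snapshot('wrist'); np.save('w5.npy',T); cv2.imwrite('pics/w5.png',im)
P=np.array([.488,.2705,.039])
print([proj('wrist',P+[.046*np.cos(a),.046*np.sin(a),0],T).round().tolist() for a in np.arange(0,6.28,np.pi/4)])
for a in np.arange(0,6.28,.2): cv2.circle(im,tuple(int(v) for v in proj('wrist',P+[.046*np.cos(a),.046*np.sin(a),0],T)),1,(0,0,255),-1)
cv2.imwrite('pics/w5.png',im)
```

```text
[[-0.9792  0.2027 -0.002   0.4876]
 [ 0.2027  0.9792 -0.0016  0.2703]
 [ 0.0016 -0.002  -1.      0.3537]
 [ 0.      0.      0.      1.    ]] 0.5367024550885509
[[295.0, 258.0], [330.0, 237.0], [339.0, 197.0], [316.0, 161.0], [273.0, 153.0], [237.0, 177.0], [231.0, 218.0], [255.0, 251.0]]
```

View pics/w5.png

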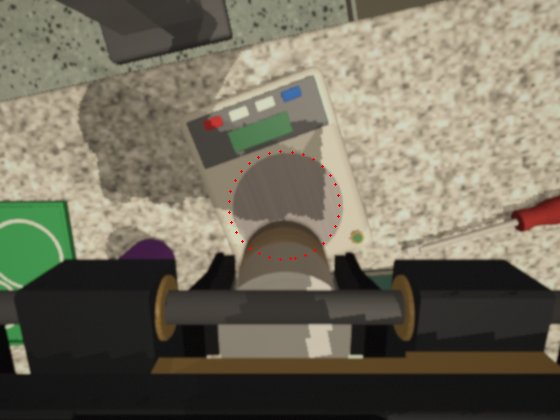

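The predicted pan outline (red) lies on the pan, so I lower and release.

Emit:
move_arm(motion=[[0, 0, -1, 0, 0.45], [0, 0, -3, 0, 0.45], [0, 0, -5.5, 0, 0.45], [0, 0, -8, 0, 0.45], [0, 0, -9.4, 0, 0.45], [0, 0, -10, 0, 0.45], [0, 0, -10.2, 0, 0.45], [0, 0, -10.3, 0, 0.45], [0, 0, -10.3, 0, 0.45], [0, 0, -10.3, 0, 0.45]])

```text
t: 20.35
position: [0.488, 0.2707, 0.2527]
ee_rot: [[-0.979, 0.203, 0.001], [0.203, 0.979, 0.001], [-0.001, 0.001, -1.0]]
wrist_force: [0.1, 0.3, -1.0]
width: 0.538
grasp_force: 12.0
```

Emit:
move_arm(motion=[[0, 0, -0.1, 0, 0.45], [0, 0, -0.1, 0, 0.45], [0, 0, -0.1, 0, 0.7], [0, 0, -0.1, 0, 0.9], [0, 0, -0.1, 0, 0.9], [0, 0, -0.1, 0, 0.9], [0, 0, -0.1, 0, 0.9], [0, 0, -0.1, 0, 0.9], [0, 0, -0.1, 0, 0.9], [0, 0, 2, 0, 0.9], [0, 0, 6, 0, 0.9], [0, 0, 10, 0, 0.9]])

```text
t: 21.55
position: [0.4877, 0.2705, 0.3524]
ee_rot: [[-0.979, 0.202, -0.002], [0.202, 0.979, -0.002], [0.001, -0.002, -1.0]]
wrist_force: [0.1, 0.5, -0.3]
width: 0.901
grasp_force: 0.0
```

Emit:
move_arm(motion=[[0, -2, 2.5, 0, 0.8], [-0.2, -5.5, 2.5, 0, 0.6], [-0.3, -10, 2.5, 0, 0.5], [-0.5, -15, 2.5, 0, 0.5], [-0.7, -20, 2.5, 0, 0.5], [-0.9, -25, 2.5, 0, 0.5], [-1.1, -30, 2.5, 0, 0.5], [-1.3, -35, 2.5, 0, 0.5], [-1.5, -40, 2.5, 0, 0.5], [-1.6, -45, 2.5, 0, 0.5], [-1.8, -50, 2.5, 0, 0.5], [-1.8, -51.8, 2.5, 0, 0.5]])

```text
t: 22.75
position: [0.4691, -0.2509, 0.3767]
ee_rot: [[-0.978, 0.207, -0.0], [0.207, 0.978, -0.0], [0.0, -0.0, -1.0]]
wrist_force: [0.5, 0.2, -0.5]
width: 0.499
grasp_force: 0.0
```

Emit:
move_arm(motion=[[0, 0, 0, 0, 0.5], [0, 0, -2, 0, 0.5], [0, 0, -5, 0, 0.5], [0, 0, -8, 0, 0.5], [0, 0, -9, 0, 0.5], [0, 0, -9, 0, 0.5]])

```text
t: 23.35
position: [0.4697, -0.2467, 0.2858]
ee_rot: [[-0.979, 0.202, -0.003], [0.202, 0.979, 0.001], [0.003, -0.0, -1.0]]
wrist_force: [0.6, -0.4, -0.0]
width: 0.501
grasp_force: 0.0
```

Run:
```python
from h import *
T=tool();print(T.round(4)); im=vision.snapshot('wrist')
print(proj('wrist',[.4695,-.2473,.027],T),proj('wrist',[.4695,-.2473,.1],T))
t=vision.snapshot('top'); c=cv2.resize(t[190:300,130:340],(400,210),interpolation=cv2.INTER_CUBIC)
print(onz('top',(164,238),.116))
cv2.imwrite('pics/w6.png',np.hstack([im[:,80:480],cv2.copyMakeBorder(c,0,210,0,0,0)]))
```

```text
[[-9.795e-01  2.016e-01 -3.200e-03  4.697e-01]
 [ 2.016e-01  9.795e-01  6.000e-04 -2.467e-01]
 [ 3.300e-03 -0.000e+00 -1.000e+00  2.858e-01]
 [ 0.000e+00  0.000e+00  0.000e+00  1.000e+00]]
[282.14276226 227.2598294 ] [281.34858151 270.37723036]
[0.48978943 0.25287241 0.116     ]
```

View pics/w6.png

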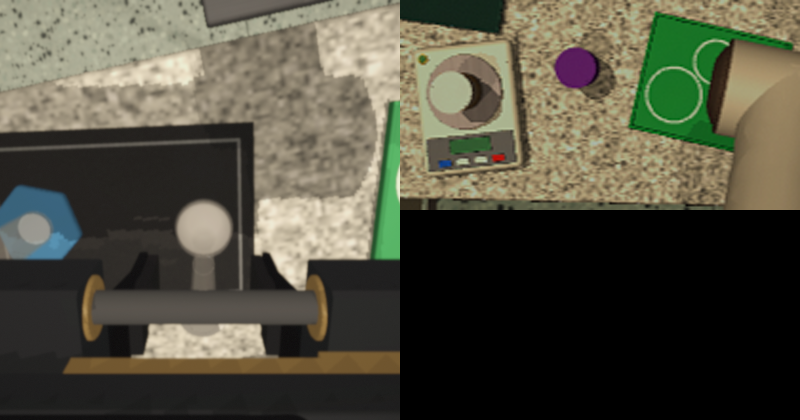

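The glass lid is on the pan at about top pixel (158,238), close to centred. The flask neck at (285,270) is between the fingers; I lower and grip.

Emit:
move_arm(motion=[[0, 0.1, -0.8, 0, 0.5], [0, 0.1, -1.6, 0, 0.5], [0, 0.1, -1.6, 0, 0.5], [0, 0.1, -1.6, 0, 0.03], [0, 0.1, -1.6, 0, 0.03], [0, 0.1, -1.6, 0, 0.03], [0, 0.1, -1.6, 0, 0.03], [0, 0.1, -1.6, 0, 0.03], [0, 0.1, -1.6, 0, 0.03], [0, 0.1, -1.6, 0, 0.03], [0, 0.1, -1.6, 0, 0.03], [0, 0.1, -1.6, 0, 0.03]])

```text
t: 24.65
position: [0.4698, -0.2464, 0.2708]
ee_rot: [[-0.979, 0.203, -0.0], [0.203, 0.979, 0.0], [0.0, 0.0, -1.0]]
wrist_force: [-0.8, 0.6, -0.5]
width: 0.113
grasp_force: 12.0
```

Run:
```python
from h import *
t=vision.snapshot('top')
h=cv2.cvtColor(t,cv2.COLOR_BGR2HSV)
c=t[215:265,135:195]; cv2.imwrite('pics/c7.png',cv2.resize(c,(600,500),interpolation=cv2.INTER_CUBIC))
P=[.488,.2705]
print(proj('top',P+[.116])-[135,215],proj('top',P+[.039])-[135,215])
```

```text
[20.94180047 23.61989775] [28.68808684 23.00532711]
```

View pics/c7.png

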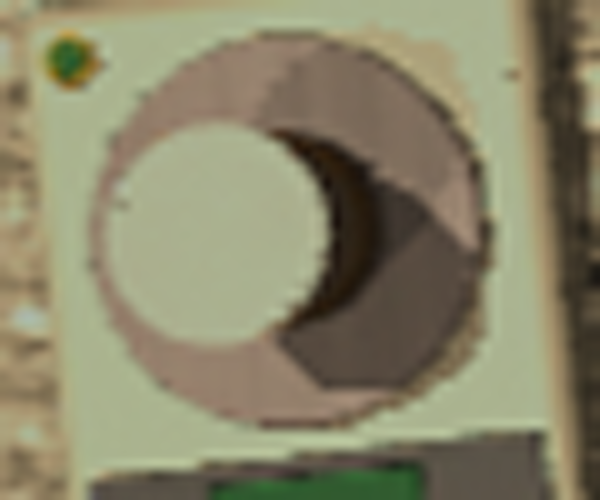

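The lid is centred on the pan within 2 mm: it is at (21.6,23.5) in the crop, against a predicted (20.9,23.6). Next the flask goes back to the tray.

Emit:
move_arm(motion=[[0, 0, 0.5, 0, 0.03], [0, 0, 2, 0, 0.03], [0, 0, 4, 0, 0.03], [0, 0, 6, 0, 0.03], [0, 1, 7, 0, 0.03], [0, 3, 7, 0, 0.03], [0.1, 6, 7, 0, 0.03], [0.1, 9, 7, 0, 0.03], [0.2, 12, 7, 0, 0.03], [0.2, 15, 7, 0, 0.03], [0.25, 17, 7, 0, 0.03], [0.25, 17.8, 7, 0, 0.03]])

```text
t: 25.9
position: [0.472, -0.0665, 0.3408]
ee_rot: [[-0.98, 0.2, -0.0], [0.2, 0.98, 0.0], [0.0, 0.0, -1.0]]
wrist_force: [-0.3, -0.3, -0.6]
width: 0.111
grasp_force: 12.0
```

Emit:
move_arm(motion=[[0, 0, -0.5, 0, 0.03], [0, 0, -2, 0, 0.03], [0, 0, -4, 0, 0.03], [0, 0, -5.5, 0, 0.03], [0, 0, -6.4, 0, 0.03], [0, 0, -6.7, 0, 0.03], [0, 0, -6.9, 0, 0.03], [0, 0, -6.9, 0, 0.03], [0, 0, -6.9, 0, 0.03], [0, 0, -6.9, 0, 0.03]])

```text
t: 26.9
position: [0.4724, -0.0684, 0.2723]
ee_rot: [[-0.979, 0.203, 0.001], [0.203, 0.979, 0.0], [-0.001, 0.0, -1.0]]
wrist_force: [-0.4, -0.7, -0.7]
width: 0.109
grasp_force: 12.0
```

Release, rise, go to the cylinder at (0.4498,-0.3694).

Emit:
move_arm(motion=[[0, 0, -0.05, 0, 0.03], [0, 0, -0.05, 0, 0.3], [0, 0, -0.05, 0, 0.5], [0, 0, -0.05, 0, 0.5], [0, 0, -0.05, 0, 0.5], [0, 0, -0.05, 0, 0.5], [0, 0, -0.05, 0, 0.5], [0, 0, 2, 0, 0.5], [0, 0, 5, 0, 0.6], [0, 0, 10, 0, 0.7], [0, 0, 15, 0, 0.8], [0, 0, 16.5, 0, 0.8]])

```text
t: 28.1
position: [0.4729, -0.0685, 0.4428]
ee_rot: [[-0.979, 0.202, 0.011], [0.202, 0.979, 0.0], [-0.011, 0.002, -1.0]]
wrist_force: [0.4, 0.8, -0.5]
width: 0.757
grasp_force: 0.0
```

Emit:
move_arm(motion=[[0, -2, 0, 0, 0.8], [-0.4, -6, 0, 0, 0.8], [-0.8, -11, 0, 0, 0.8], [-1.2, -16, 0, 0, 0.8], [-1.7, -21, 0, 0, 0.8], [-2.1, -26, 0, 0, 0.8], [-2.25, -29.5, 0, 0, 0.8], [-2.25, -30.1, 0, 0, 0.8], [-2.25, -30.1, 0, 0, 0.8], [-2.25, -30.1, -4, 0, 0.8], [-2.25, -30.1, -8, 0, 0.8], [-2.25, -30.1, -10.2, 0, 0.8]])

```text
t: 29.3
position: [0.4492, -0.3672, 0.332]
ee_rot: [[-0.979, 0.201, -0.004], [0.201, 0.979, 0.003], [0.004, 0.002, -1.0]]
wrist_force: [-0.3, -0.5, 0.3]
width: 0.799
grasp_force: 0.0
```

Emit:
move_arm(motion=[[0, 0, 0, 0, 0.8], [0, 0, 0, 0, 0.8], [0, 0, 0, 0, 0.2], [0, 0, 0, 0, 0.2], [0, 0, 0, 0, 0.2], [0, 0, 0, 0, 0.2], [0, 0, 0, 0, 0.2], [0, 0, 0, 0, 0.2], [0, 0, 0, 0, 0.2], [0, 0, 0, 0, 0.2], [0, 0, 0, 0, 0.2], [0, 0, 0, 0, 0.2]])

```text
t: 30.5
position: [0.4499, -0.3694, 0.3349]
ee_rot: [[-0.979, 0.203, 0.0], [0.203, 0.979, 0.0], [-0.0, 0.0, -1.0]]
wrist_force: [0.1, 0.4, 1.0]
width: 0.324
grasp_force: 12.0
```

Emit:
move_arm(motion=[[0, 0, 0.5, 0, 0.2], [0, 0, 2, 0, 0.2], [0, 0, 4.5, 0, 0.2], [0, 0, 7.5, 0, 0.2], [0, 0, 10.5, 0, 0.2], [0, 0, 13.5, 0, 0.2], [0, 0, 16, 0, 0.2], [0, 0, 18, 0, 0.2], [0, 0, 19, 0, 0.2], [0, 0.5, 19, 0, 0.2], [0.2, 2, 19, 0, 0.2], [0.4, 4, 19, 0, 0.2]])

```text
t: 31.7
position: [0.4538, -0.3285, 0.5228]
ee_rot: [[-0.979, 0.204, -0.003], [0.204, 0.979, 0.002], [0.004, 0.001, -1.0]]
wrist_force: [-0.6, 0.7, -0.8]
width: 0.324
grasp_force: 12.0
```

Emit:
move_arm(motion=[[0.3, 3, 0, 0, 0.2], [0.6, 6.5, 0, 0, 0.2], [1, 10, 0, 0, 0.2], [1.4, 13.5, 0, 0, 0.2], [1.8, 17, 0, 0, 0.2], [2.2, 20.5, 0, 0, 0.2], [2.6, 24, 0, 0, 0.2], [2.9, 27.5, 0, 0, 0.2], [3.2, 30.5, 0, 0, 0.2], [3.5, 33, 0, 0, 0.2], [3.7, 34.45, 0, 0, 0.2], [3.7, 34.45, 0, 0, 0.2]])

```text
t: 32.9
position: [0.4907, 0.0169, 0.5237]
ee_rot: [[-0.98, 0.2, -0.002], [0.2, 0.98, -0.0], [0.002, -0.001, -1.0]]
wrist_force: [-0.4, 0.4, -0.2]
width: 0.324
grasp_force: 12.0
```

Emit:
move_arm(motion=[[0, 0, -1.5, 0, 0.2], [0, 0, -4, 0, 0.2], [0, 0, -7, 0, 0.2], [0, 0, -10, 0, 0.2], [0, 0, -13, 0, 0.2], [0, 0, -15.5, 0, 0.2], [0, 0, -17, 0, 0.2], [0, 0, -17.7, 0, 0.2], [0, 0, -18, 0, 0.2], [0, 0, -18, 0, 0.2], [0, 0, -18, 0, 0.2]])

```text
t: 34.0
position: [0.4911, 0.0151, 0.3457]
ee_rot: [[-0.979, 0.203, 0.002], [0.203, 0.979, 0.0], [-0.002, 0.001, -1.0]]
wrist_force: [-0.8, 0.2, -0.3]
width: 0.325
grasp_force: 12.0
```

Run:
```python
from h import *
T=tool();print(T.round(4)); im=vision.snapshot('wrist')
print(proj('wrist',[.4735,-.069,.004],T), proj('wrist',[.491,.0155,.012],T), proj('wrist',[.491,.0155,.004],T))
cv2.imwrite('pics/w8.png',im[:320])
```

```text
[[-9.793e-01  2.026e-01  1.800e-03  4.911e-01]
 [ 2.026e-01  9.793e-01  4.000e-04  1.510e-02]
 [-1.700e-03  7.000e-04 -1.000e+00  3.457e-01]
 [ 0.000e+00  0.000e+00  0.000e+00  1.000e+00]]
[187.64350389 198.53607566] [283.5217117  200.59305374] [283.52989111 198.59450576]
```

View pics/w8.png

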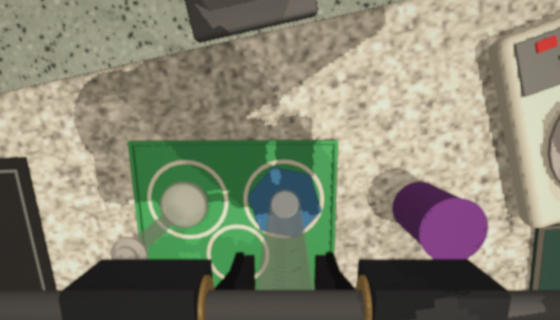

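The foot (285,204) is over its ring (284,199) and the flask (184,204) sits in its own. I lower and release.

Emit:
move_arm(motion=[[0, 0, -0.5, 0, 0.2], [0, 0, -0.9, 0, 0.2], [0, 0, -1, 0, 0.2], [0, 0, -1, 0, 0.2], [0, 0, -1, 0, 0.2], [0, 0, -1, 0, 0.4], [0, 0, -1, 0, 0.6], [0, 0, -1, 0, 0.6], [0, 0, -1, 0, 0.6], [0, 0, -1, 0, 0.6], [0, 0, -1, 0, 0.6], [0, 0, -1, 0, 0.6]])

```text
t: 35.25
position: [0.4908, 0.0151, 0.3348]
ee_rot: [[-0.979, 0.203, -0.0], [0.203, 0.979, -0.0], [0.0, -0.0, -1.0]]
wrist_force: [-0.1, -1.1, 0.5]
width: 0.601
grasp_force: 0.0
```

Emit:
move_arm(motion=[[0, 0, 2, 0, 0.6], [0, 0, 5, 0, 0.6], [0, 0, 9, 0, 0.6], [0, 0, 12, 0, 0.6], [0, -3, 12, 0, 0.6], [0, -8, 12, 0, 0.6], [0, -13, 12, 0, 0.6], [0, -18, 12, 0, 0.6], [0, -23, 12, 0, 0.6], [0, -28, 12, 0, 0.6], [0, -33, 12, 0, 0.6], [0, -35, 12, 0, 0.6]])

```text
t: 36.45
position: [0.4903, -0.3385, 0.454]
ee_rot: [[-0.979, 0.206, -0.001], [0.206, 0.979, -0.0], [0.001, -0.0, -1.0]]
wrist_force: [-0.9, -0.4, -0.3]
width: 0.595
grasp_force: 0.0
```

Run:
```python
from h import *
print(sensors.state()['t'])
t=vision.snapshot('top'); s=vision.snapshot('scene')
a=cv2.imread('pics/top0.png')[185:285,240:345]; b=t[185:285,240:345]
z=lambda x,w:cv2.resize(x,(w,300),interpolation=cv2.INTER_CUBIC)
cv2.imwrite('pics/f.png',np.vstack([np.hstack([z(a,315),z(b,315)]),cv2.resize(s[140:300,180:480],(630,300))]))
```

```text
36.45
```

View pics/f.png

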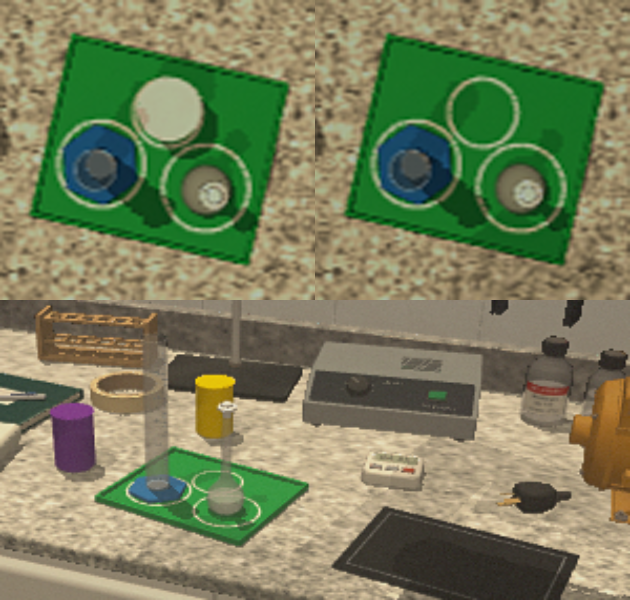

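The before and after crops match: the cylinder is at (98,165) and the flask at (206,190), both upright on their spots. The arm is clear.

```bash
python3 -c "
from cell import r
print(r.hand_in())"
```

```text
the job is handed in; nothing more can be done
None
```

I handed the job in at about 36 s: the sample glass is within about 2 mm of the centre of the balance pan, the cylinder and the flask are upright on their original tray spots, and the tape roll, the timer and the purple and yellow look-alikes were left alone.

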